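# Hang the lopsided glue caddy in the rail's groove

### The arm

A 6-joint arm with a two-finger parallel gripper is mounted at the origin on the work surface. World frame = base frame: x ahead of the robot, y to its left, z up, the work surface at z = 0. Lengths are in m, angles in rad, forces in N, time in s.
With the tool pointing down it reaches from about 0.35 to 0.775 m from the base axis. Payload 7.3 kg.
Tool frame: the origin (TCP) lies on the centre line of the jaws, within the pads' length; the fingertips stand 25 mm ahead of it and the grasp point (between the pads) lies 6 mm ahead of it; z points along the fingers, y is the direction in which the jaws open and shut (so a half turn about z gives the same grasp; the last joint's range is limited). The gripper opens to 92 mm and grips with 3 to 60 N. Pads are 19 mm wide; open, the fingers measure 130 mm over their backs; the gripper's body (75 mm by 190 mm) begins 47 mm behind the grasp point.
Start: joints at [1.096, 0.342, 1.524, -0, 1.275, -0.146], TCP at [0.17, 0.497, 0.252] pointing down, gripper open.
Joint ranges: [-2.53, 2.53], [-0.77, 2.02], [0.04, 2.7], [-1, 4.14], [0.28, 2.66], [-3.11, 3.11]. Speed limits (rad/s): [2.57, 2.57, 3.14, 3.14, 3.14, 3.14].

### API

Orientations are given as [roll, pitch, yaw] about the fixed x, y, z axes, in that order (R = Rz(yaw) Ry(pitch) Rx(roll)).
In Python, from cell import telemetry, read_camera, workorder gives the robot as it stands.
- The arm moves only by the shell command python3 -m creep 'ROWS' [FORCE]. ROWS is JSON, one flat list of numbers, 5 for each row, row after row: the opening, from 0 (shut) to 1 (fully open), then the shift along the world's x, y, z in m, then the turn about the world's z in rad. A call has 1 to 12 rows; each row shifts and turns the pose as measured when the row begins; what a row does not reach is not made up. A row lasts 1/8 s, in which the tool goes at most 62.5 mm and 10.7 degrees, less where a joint would pass 70% of its speed; a pose out of reach is approached as far as the arm can. A call is refused whole if a number of a shift passes 0.0625 or a number of a turn 0.188, either way. A call with a gripper value outside its range is refused whole. The fingers move at their own pace and stop on an object; FORCE is the grip in N (left out, the last holds). Time passes only in rows, so rows that do not move let the fingers close. It gives the time, the measured TCP pose, the force and the opening at its end, in the units of the state.
- telemetry.observe(): the state, without advancing time (a new reading comes with each control period).
- read_camera(name): name is "side" or "top" or "wrist"; returns a dict with "image" (400x640x3 uint8, red, green, blue), "fovy" (degrees; the focal length in pixels is half the picture's height over the tangent of half this angle, whatever the lens; pixels are square), "cx", "cy" (the principal point, pixels), "R" (3x3) and "t" (3): a world point X has camera coordinates R X + t. Camera axes: x right, y down, z forward; pixel columns grow to the right and rows downward; lengths in m; the calibration is good to about 2 mm. A picture is of the moment at which its call begins. There is no depth.
- workorder.hand_in(): hands the job in, once; it reports no verdict.
The state is a dict: "time": time; "qpos": joint angles; "qvel": joint speeds; "joint_efforts": joint torques, N m; "tool_pos": TCP position; "tool_rot": TCP orientation; "contact_force": force on the tool from outside, world axes, zero at the start; "torque": the same for the moment, N m; "opening": finger opening in m.
Only numpy, scipy, OpenCV 4.12 (cv2) and the standard library are available. Lean on these libraries where they do the work, as an engineer would, in place of code of your own. Each camera call takes 0.05 s, during which the arm holds its last target.

### The job

Lift the glue caddy off the bench and hang it by its hook on the steel rail, with the hook dropped into the rail's groove. You can feel for the groove by sliding the hook lightly along the rail between the posts, but never press or knock hard on the rail. The caddy is lopsided, so ease it slowly into its natural lean before letting go, without letting it swing, and leave it hanging there at rest, without disturbing the other things on the bench.

Things in the scene. Friction and masses are not known exactly. Their poses are not given: they have to be found in the camera images.
- caddy_grip (a point): Centre of the glue caddy's grip: a dark wooden block 24 (caddy x) x 12 (caddy y) x 50 mm tall at the caddy's very top, 50 mm straight above caddy_hook. Take it from above across the 12 mm (fingers closing along caddy y). Caddy axes: z up, x from the bottle end towards the hook's lip, y across (along the rail once hung).
- caddy_tray (a point): Centre of the underside of the caddy's plywood tray, 120 x 64 x 35 mm, lopsided: 35 mm to -x of the hook and 150 mm below it. An ivory glue bottle (top 122 mm up) is fixed in its -x end; a 10 mm square steel stem rises to the hook. Weight 0.31 to 0.55 kg. It starts standing on the bench. Hung freely it leans about 20 deg (0.35 rad) about the rail: bottle end down, grip towards -x.
- caddy_hook (a point): Centre of the steel hook, 150 mm above the caddy's underside; the rail's axis lies here once seated. The hook is 8 mm thick along y and opens down: a 90 degree roof (inverted V, apex 7 mm above this point), the stem on the -x side (inner face x = -13 mm), the lip on the +x side. On the plain rail this point rides 5.7 mm above the rail's axis; in the groove it is level with the axis.
- caddy_lip (a point): Bottom end of the hook's lip (7 mm thick, inner face 13 mm to +x of caddy_hook), 16 mm below caddy_hook. The rail enters between stem and lip: hold caddy_hook 30 mm or more above the rail's axis, bring the lip over the rail moving in +x with the stem and tray following, then lower.
- rail_mid (a point): Point on the axis of the round level steel rail midway between its two posts, 210 mm above the bench. Axes: y along the rail, x across it (away from the robot, within 20 degrees), z up. Rail 18 mm diameter, 330 mm long, does not move under hand forces. More than about 20 N between caddy and rail is too hard; turning faster than 1.5 rad/s on the rail is a swing.
- rail_posts (a point): Midway between the tops of the fixed stand's two wooden posts (260 mm apart, 30 mm wide along the rail, tops 14 mm above its axis; foot board 18 mm thick). The rail has one groove all round: floor 10 mm diameter, 11 mm long, 45 degree flanks, 19 mm long at the surface. It lies anywhere up to 45 mm either side of rail_mid along y, not measured: feel (or look) for it.
- spray_can: Bystander, leave alone: upright aluminium and blue spray can, 60 mm diameter, 200 mm tall. Origin at the centre of its underside.
- jar: Bystander, leave alone: white jar, 52 mm diameter, 45 mm tall. Origin at the centre of its underside.
- nozzle: Bystander, leave alone: black cone-shaped nozzle cap, 24 mm diameter, 36 mm tall. Origin at the centre of its underside.
- offcut: Bystander, leave alone: light wood offcut 110 x 45 x 19 mm lying flat. Origin at the centre of its underside.
- driver: Bystander, leave alone: screwdriver with wooden handle, lying. Origin at the centre of its underside.
- sanding_block: Bystander, leave alone: cork sanding block 100 x 60 x 30 mm. Origin at the centre of its underside.
- pot: Bystander, leave alone: open steel pot, 70 mm diameter, 80 mm tall. Origin at the centre of its underside.
Not all that is in view belongs to the job. What is shaped like the part that bears caddy_grip but blue, orange or pink is not meant.

How it is judged:
On the way:
1. the caddy is lifted off the bench (hook centre above 180 mm) (height (world z) of caddy_hook above 0.18 m), for 0.1 s.
At the end, for the whole second after the job is handed in: The caddy hangs on the rail with its hook in the groove: the hook's centre within 3 mm in height and 6 mm across of the rail's axis and within 60 mm of the rail's middle, carried by the rail, released and at rest (below 30 mm/s and 0.15 rad/s) (x of caddy_hook in the frame of rail_mid between -0.006 and 0.006 m and z of caddy_hook in the frame of rail_mid between -0.003 and 0.003 m and y of caddy_hook in the frame of rail_mid between -0.06 and 0.06 m and contact force between caddy and stand above 1 N and linear speed of caddy below 0.03 m/s and angular speed of caddy below 0.15 rad/s); the robot touches nothing.
It fails at once if the caddy is pressed or knocked against the rail or its stand with more than 20 N (contact force between caddy and stand above 20 N).
It fails at once if the caddy swings on the rail: turns faster than 1.5 rad/s while touching the rail (contact force between caddy and stand above 0.2 N and angular speed of caddy above 1.5 rad/s).
It fails at once if the caddy is tipped over (more than 45 degrees) (angle between caddy's own z axis and vertical above 0.79 rad).
It fails at once if a bystander is moved by more than 30 mm (distance of any of spray_can, jar, nozzle, offcut, driver, sanding_block, pot from where it was at the start of the episode above 0.03 m).
It also fails if it takes over 72 s, if anything falls off the work surface, if the arm or the gripper's body presses on something with over 40 N, if the wrist force passes 120 N, or if a joint passes its speed limit or range.

## Working session

There is one attempt and no reset: what is moved stays moved. The work goes in short steps, Python scripts to look and compute and a shell command to move; the robot and the scene stay as the last step left them, time stands still between calls to the robot, and variables do not carry over. Pictures are saved under pics/ and viewed, and the job is handed in when it is done.

```bash
mkdir -p pics; ls
cat > h.py <<'E'
import numpy as np, cv2
from cell import telemetry, read_camera, workorder
def snap(n,f,crop=None,s=1):
    d=read_camera(n); im=d["image"][:,:,::-1].copy()
    np.savez('pics/'+f+'.npz',**d)
    if crop: x0,y0,x1,y1=crop; im=im[y0:y1,x0:x1]
    if s!=1: im=cv2.resize(im,None,fx=s,fy=s,interpolation=cv2.INTER_CUBIC)
    cv2.imwrite('pics/'+f+'.png',im); return d
def ray(d,u,v):
    f=200/np.tan(np.radians(float(d["fovy"]))/2)
    R=np.array(d["R"]);t=np.array(d["t"])
    c=np.array([(u-d["cx"])/f,(v-d["cy"])/f,1.]); return -R.T@t, R.T@c
def atz(d,u,v,z):
    o,r=ray(d,u,v); return o+r*(z-o[2])/r[2]
def proj(d,X):
    f=200/np.tan(np.radians(float(d["fovy"]))/2)
    c=np.array(d["R"])@np.array(X)+np.array(d["t"]); return np.array([d["cx"]+f*c[0]/c[2],d["cy"]+f*c[1]/c[2]])
def tri(obs):
    A=np.zeros((3,3));b=np.zeros(3)
    for d,u,v in obs:
        o,r=ray(d,u,v); r=r/np.linalg.norm(r);P=np.eye(3)-np.outer(r,r);A+=P;b+=P@o
    return np.linalg.solve(A,b)
E
python3 - <<'E'
from h import *
for n in("side","top","wrist"):
    d=snap(n,n+"0"); o,_=ray(d,0,0); print(n,d["fovy"],d["cx"],d["cy"],o,np.array(d["R"])[2])
s=telemetry.observe(); print(s)
E
```

```text
pics
side 50.35769938508348 314.73932902319825 200.38524838152767 [-0.13819483 -0.92172519  1.20519841] [ 0.39101863  0.60230819 -0.69593769]
top 55.28441882925195 324.3281583970349 201.3457429126599 [0.27897509 0.01313638 1.1946156 ] [ 0.17720462  0.02085928 -0.98395295]
wrist 68.9299409815014 316.2372111783882 202.3675917877423 [0.08970406 0.52345689 0.38459253] [ 0.28978424 -0.09976806 -0.95187784]
{'time': 0.15, 'qpos': array([ 1.09599720e+00,  3.42576443e-01,  1.52476348e+00, -1.17508650e-05,
        1.27540538e+00, -1.46018815e-01]), 'qvel': array([-0.0002049 , -0.0021281 , -0.00239977, -0.00058082, -0.00010404,
       -0.00247125]), 'joint_efforts': array([ 1.76654503e-03, -4.31468725e+01, -2.44354123e+01,  7.19883386e-02,
        5.37013833e-02, -8.00329053e-05]), 'tool_pos': array([0.16938643, 0.49664556, 0.25120936]), 'tool_rot': array([-3.14045064e+00, -1.56591484e-04,  2.81281568e+00]), 'contact_force': array([ 0.517355  , -0.84680564,  0.36723543]), 'torque': array([ 0.01283103, -0.00582505, -0.02414257]), 'opening': 0.09183835000631747}
```

View pics/side0.png

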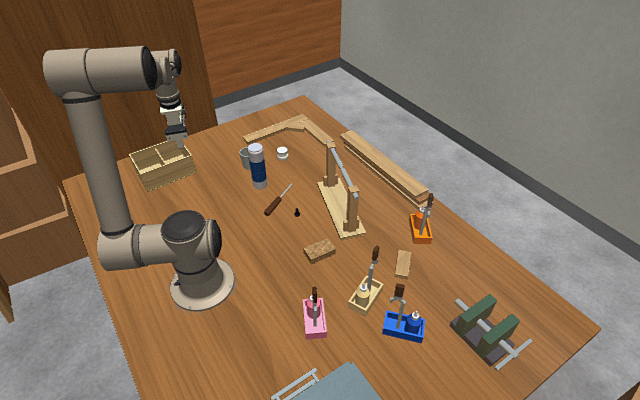

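View pics/top0.png

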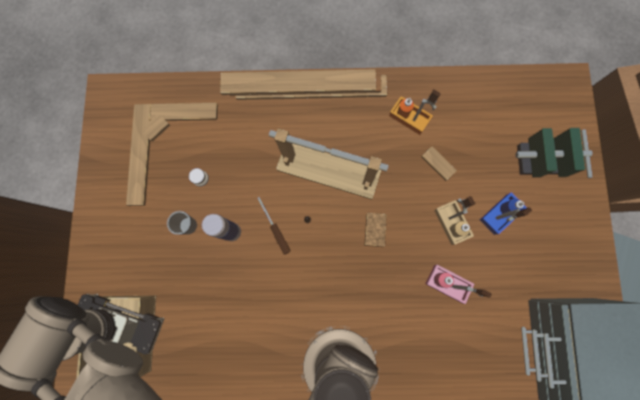

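View pics/wrist0.png

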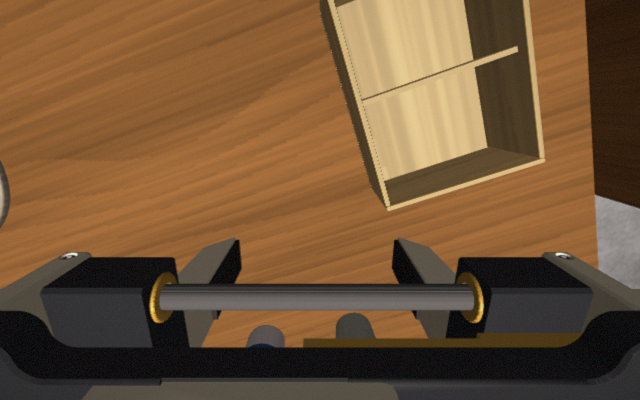

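Caddy-like things, by side-picture pixel: plain plywood with ivory bottle (367,285), pink (315,312), blue (403,320), orange (422,222). By the description I choose the plain one, which is at (455,218) in the top picture. I'll check it in a close crop.

Run:
```python
from h import *
a=cv2.imread('pics/side0.png')[230:330,330:430]; b=cv2.imread('pics/top0.png')[180:260,420:500]
a=cv2.resize(a,(400,400),interpolation=2); b=cv2.resize(b,(400,400),interpolation=2)
cv2.imwrite('pics/c1.png',np.hstack([a,b]))
a=cv2.imread('pics/side0.png')[130:240,310:370]; b=cv2.imread('pics/top0.png')[120:205,260:400]
a=cv2.resize(a,None,fx=5,fy=5,interpolation=2); b=cv2.resize(b,None,fx=3.5,fy=3.5,interpolation=2)
cv2.imwrite('pics/c2.png',a);cv2.imwrite('pics/c3.png',b)
```

```text
(no output)
```

View pics/c1.png

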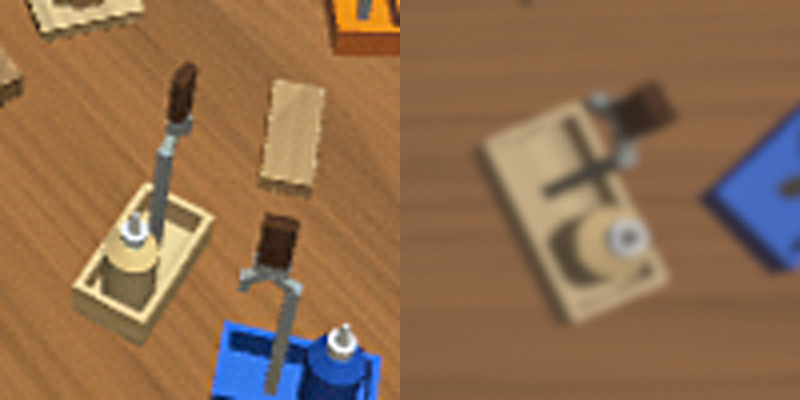

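View pics/c2.png

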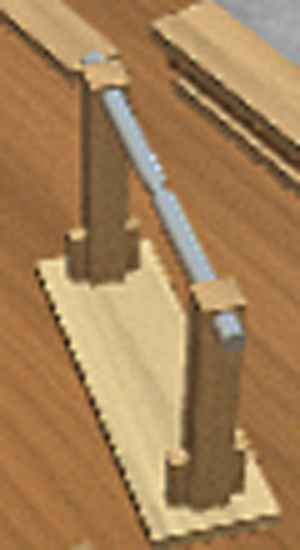

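View pics/c3.png

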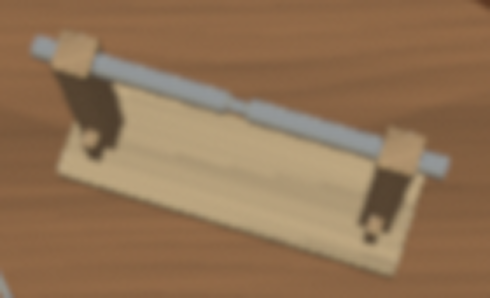

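Run:
```python
from h import *
S=np.load('pics/side0.npz');T=np.load('pics/top0.npz')
print("grip top",tri([(T,468.6,202),(S,376.7,247)]), atz(T,468.6,202,.225),atz(S,376.7,247,.225))
for p in[(436,209.6),(456,200),(473.6,236),(455,244.4)]: print("rim",atz(T,*p,.035))
print("bottle",atz(T,465.4,228,.122))
print("lip/stem",atz(T,460,201,.15),atz(T,465,211,.15))
a=atz(T,270.9,133.4,.21);b=atz(T,386.3,167.4,.21);print("rail",a,b,(a+b)/2,np.linalg.norm(b-a),np.degrees(np.arctan2(*(b-a)[:2])))
pa=atz(T,281.5,135,.224);pb=atz(T,374.5,163,.224);print("posts",pa,pb,(pa+pb)/2,np.linalg.norm(pa-pb))
print("groove",atz(T,327.4,150,.21),tri([(T,327.4,150),(S,342.6,167.4)]))
print("rail R end side",atz(S,310+235/5,130+335/5,.21))
```

```text
grip top [ 0.45126893 -0.33922316  0.2203838 ] [ 0.44617915 -0.33523304  0.225     ] [ 0.45336381 -0.34298692  0.225     ]
rim [ 0.45692552 -0.30299886  0.035     ]
rim [ 0.48575074 -0.36571983  0.035     ]
rim [ 0.37490274 -0.41034909  0.035     ]
rim [ 0.35046472 -0.35300861  0.035     ]
bottle [ 0.39034225 -0.35764493  0.122     ]
lip/stem [ 0.46227354 -0.3388891   0.15      ] [ 0.43420924 -0.35044154  0.15      ]
rail [0.64605435 0.17703419 0.21      ] [ 0.54523375 -0.1314402   0.21      ] [0.59564405 0.02279699 0.21      ] 0.3245323488706929 -161.90073467480133
posts [0.63577653 0.14620136 0.224     ] [ 0.55389948 -0.09903249  0.224     ] [0.59483801 0.02358444 0.224     ] 0.2585410843438662
groove [0.5962249  0.02417531 0.21      ] [0.59712157 0.02347825 0.2123894 ]
rail R end side [ 0.5477651  -0.12796729  0.21      ]
```

The crop confirms the plain plywood caddy: ivory bottle at (627,240), dark grip at (643,110). Its yaw is about 23.5°, with the grip near (0.449, -0.341). The rail's yaw is about -18°, and the groove shows near the rail's middle, at (327,150) in the top picture. I'll travel high.

```bash
python3 -m creep '[1,0.03,-0.03,0.03,-0.15, 1,0.03,-0.05,0.03,-0.15, 1,0.03,-0.05,0.02,-0.15, 1,0.03,-0.05,0,-0.15, 1,0.03,-0.05,0,-0.15, 1,0.03,-0.05,0,-0.15, 1,0.03,-0.05,0,-0.15, 1,0.03,-0.05,0,-0.15, 1,0.01,-0.05,0,-0.15]'; python3 -m creep '[1,0.01,-0.055,0,-0.15, 1,0.005,-0.055,0,-0.15, 1,0,-0.055,0,-0.15, 1,0,-0.055,0,-0.15, 1,0,-0.055,0,-0.15, 1,0,-0.055,0,-0.15, 1,0,-0.055,0,-0.15]'
python3 - <<'E'
from h import *
s=telemetry.observe(); print(s['time'],s['tool_pos'],s['tool_rot'],s['qpos'])
E
```

```text
time: 1.27
tool_pos: [0.4225, 0.0559, 0.3306]
tool_rot: [-3.14, -0.001, 1.426]
contact_force: [1.2, -0.6, -0.7]
opening: 0.0921
time: 2.15
tool_pos: [0.4362, -0.3419, 0.3292]
tool_rot: [-3.137, -0.002, 0.34]
contact_force: [1.4, -0.4, 0.3]
opening: 0.0914
2.15 [ 0.43615109 -0.34191591  0.32916103] [-3.13724801e+00 -1.78367431e-03  3.39779649e-01] [-0.8049944   0.35266123  1.29552327  0.00342909  1.49662781  0.4257588 ]
```

```bash
python3 -m creep '[1,0.013,0.001,0,0.07, 1,0,0,0,0]'
python3 - <<'E'
from h import *
snap('wrist','w1'); snap('top','t1'); snap('side','s1')
E
```

```text
time: 2.4
tool_pos: [0.448, -0.3451, 0.3271]
tool_rot: [-3.135, -0.0, 0.403]
contact_force: [-0.3, -0.3, 0.3]
opening: 0.0918
```

View pics/w1.png

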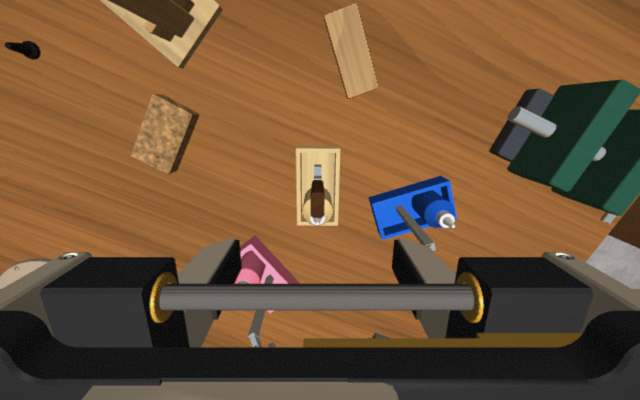

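View pics/t1.png

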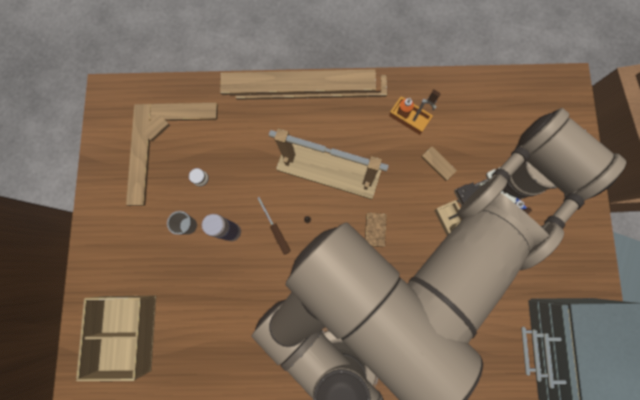

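Run:
```python
from h import *
a=cv2.imread('pics/w1.png')[135:240,270:370]
cv2.imwrite('pics/c4.png',cv2.resize(a,None,fx=5.5,fy=5.5,interpolation=2))
```

```text
(no output)
```

View pics/c4.png

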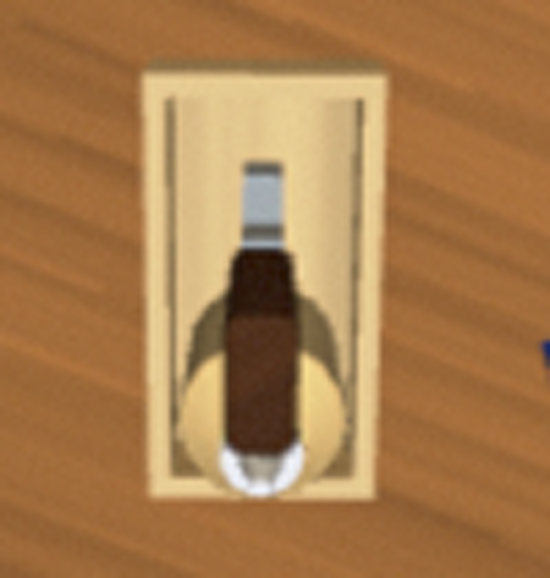

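Run:
```python
from h import *
W=np.load('pics/w1.npz')
f=lambda u,v,z: atz(W,270+u/5.5,135+v/5.5,z)
print("grip",f(262,384,.225),f(262,315,.225),f(262,452,.225))
a=[f(142,72,.035),f(388,72,.035),f(376,495,.035),f(150,495,.035)]
for p in a: print(p)
c=sum(a)/4; x=(a[0]+a[1]-a[2]-a[3])/2; print(c,np.arctan2(x[1],x[0]),c+35e-3*x/np.linalg.norm(x),np.linalg.norm(x))
y=(a[0]+a[3]-a[1]-a[2])/2; print(np.arctan2(-y[0],y[1]),np.linalg.norm(y))
s=telemetry.observe(); print(s['tool_pos'],s['tool_rot'])
```

```text
grip [ 0.45254373 -0.3435676   0.225     ] [ 0.46274234 -0.33920067  0.225     ] [ 0.44221222 -0.34799144  0.225     ]
[ 0.46167855 -0.30479977  0.035     ]
[ 0.48712271 -0.36431861  0.035     ]
[ 0.37673929 -0.41098811  0.035     ]
[ 0.35121356 -0.35160007  0.035     ]
[ 0.41918853 -0.35792664  0.035     ] 0.40037102760922894 [ 0.4514206  -0.34428504  0.035     ] 0.11990686694074099
0.4049614502807631 0.06468534866660547
[ 0.44767861 -0.34423212  0.32774986] [-3.13575798e+00 -1.07979488e-04  4.03797617e-01]
```

```bash
python3 -m creep '[1,0.002,0,-0.03,0, 1,0.002,0,-0.03,0, 1,0,0,-0.03,0, 1,0,0,-0.02,0, 1,0,0,-0.01,0, 1,0,0,0,0]'
```

```text
time: 3.3
tool_pos: [0.4516, -0.3401, 0.208]
tool_rot: [-3.141, -0.002, 0.406]
contact_force: [0.4, -0.1, -0.1]
opening: 0.0919
```

```bash
python3 -m creep '[1,0.001,-0.004,-0.002,0, 0.3,0,0,0,0, 0.2,0,0,0,0, 0.2,0,0,0,0]' 20
python3 - <<'E'
from h import *
snap('wrist','w2')
E
```

```text
time: 3.8
tool_pos: [0.4535, -0.3452, 0.2087]
tool_rot: [3.138, -0.003, 0.406]
contact_force: [-0.1, -0.3, -0.5]
opening: 0.0663
```

View pics/w2.png

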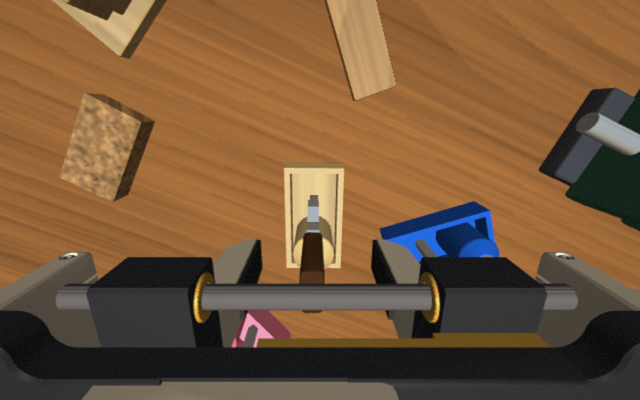

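The block at (312,270) sits centred between the fingertips (260 and 373). I'll close.

```bash
python3 -m creep '[0,0,0,-0.003,0, 0,0,0,0,0, 0,0,0,0,0, 0,0,0,0,0, 0,0,0,0,0, 0,0,0,0,0, 0,0,0,0,0, 0,0,0,0,0]' 20
```

```text
time: 4.85
tool_pos: [0.4534, -0.3449, 0.2052]
tool_rot: [3.139, -0.003, 0.406]
contact_force: [-0.3, -0.0, 0.1]
opening: 0.0118
```

```bash
python3 -m creep '[0,0,0,0,0, 0,0,0,0,0, 0,0,0,0.005,0, 0,0,0,0.01,0, 0,0,0,0.015,0, 0,0,0,0.02,0, 0,0,0,0.02,0, 0,0,0,0.02,0, 0,0,0,0,0]' 60
python3 - <<'E'
from h import *
snap('wrist','w3'); snap('side','s3',(300,130,460,330),3)
E
```

```text
time: 5.98
tool_pos: [0.4532, -0.3447, 0.3019]
tool_rot: [3.137, -0.004, 0.406]
contact_force: [0.7, -1.0, -4.3]
opening: 0.0116
```

View pics/w3.png

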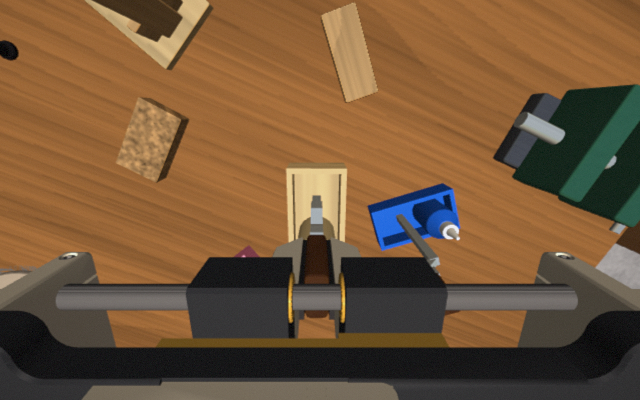

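View pics/s3.png

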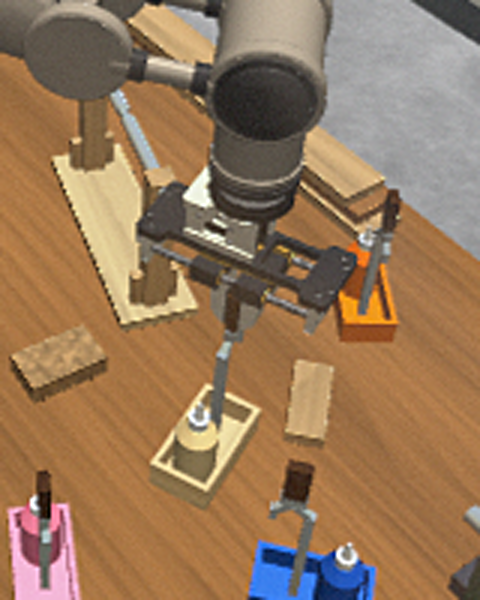

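Lifted upright, carried weight about 4.3 N. Next I'll carry it to the near side of the rail, turning to the rail's yaw.

```bash
python3 -m creep '[0,0,0.01,0.01,-0.03, 0,0,0.02,0,-0.06, 0,0,0.035,0,-0.08, 0,0,0.035,0,-0.08, 0,0.005,0.035,0,-0.08, 0,0.005,0.035,0,-0.08, 0,0.005,0.035,0,-0.08, 0,0.005,0.035,0,-0.08, 0,0.005,0.035,0,-0.06, 0,0.005,0.035,0,-0.05, 0,0.005,0.03,0,-0.04, 0,0.005,0.02,0,0]';  python3 -m creep '[0,0.005,0.02,0,0, 0,0.005,0.01,0,0, 0,0.003,0.008,0,0, 0,0,0,0,0]'
python3 - <<'E'
from h import *
snap('wrist','w4'); snap('side','s4',(230,60,430,260),3); snap('top','t4',(240,60,440,260),3)
E
```

```text
time: 7.58
tool_pos: [0.4873, 0.0275, 0.2969]
tool_rot: [-3.134, 0.015, -0.343]
contact_force: [-0.8, -0.2, -3.6]
opening: 0.0116
time: 8.07
tool_pos: [0.4998, 0.0674, 0.2942]
tool_rot: [-3.137, 0.02, -0.341]
contact_force: [-0.1, 0.1, -4.2]
opening: 0.0117
```

View pics/w4.png

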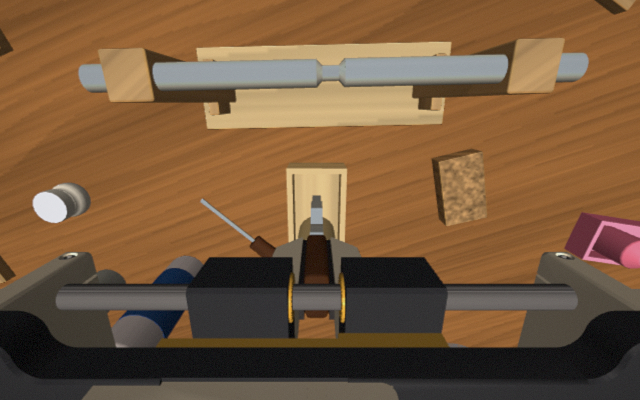

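View pics/s4.png

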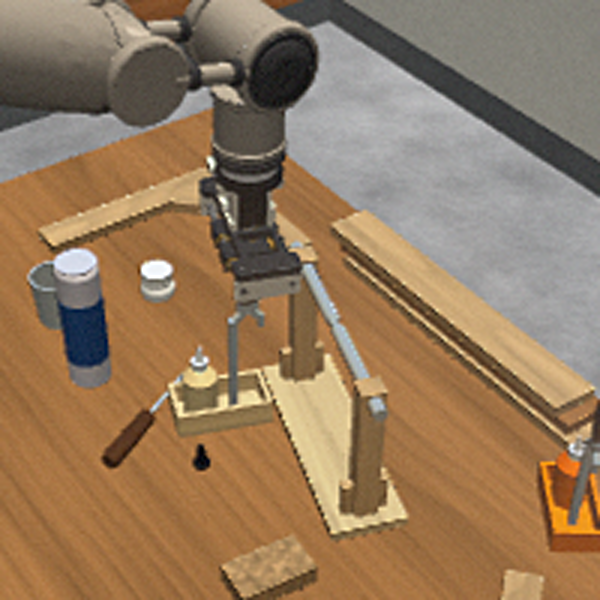

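View pics/t4.png

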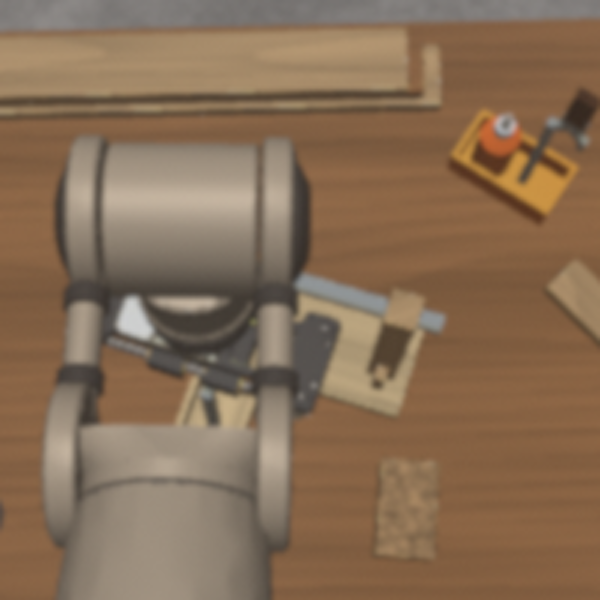

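Run:
```python
from h import *
a=cv2.imread('pics/w4.png')[30:130,60:600]
cv2.imwrite('pics/c5.png',cv2.resize(a[:,60:460],None,fx=2,fy=2,interpolation=2))
cv2.imwrite('pics/c6.png',cv2.resize(a[15:75,200:340],None,fx=5.5,fy=5.5,interpolation=2))
```

```text
(no output)
```

View pics/c5.png

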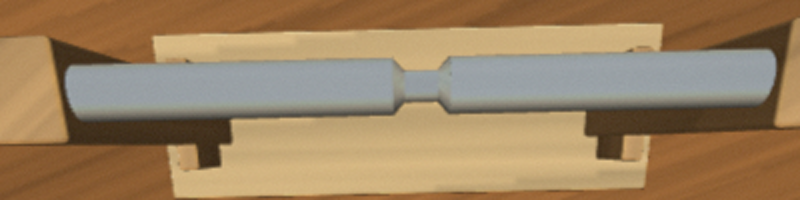

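View pics/c6.png

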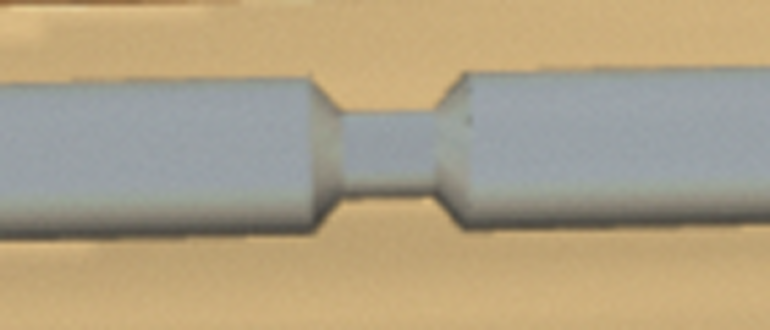

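```bash
cat >> h.py <<'E'
from scipy.spatial.transform import Rotation as Ro
def hook(dx=0.0):
    s=telemetry.observe(); R=Ro.from_euler('xyz',s['tool_rot']).as_matrix()
    return s['tool_pos']+R@np.array([dx,0,.055]),s
E
python3 - <<'E'
from h import *
W=np.load('pics/w4.npz')
g=atz(W,330.9,72.6,.21);a=atz(W,165,75.5,.21);b=atz(W,500,68.5,.21)
d=a-b; yaw=np.arctan2(-d[0],d[1]); print(g,yaw,a,b)
h,s=hook(); print(h,s['tool_pos'],s['tool_rot'],s['contact_force'])
ex=np.array([np.cos(yaw),np.sin(yaw),0]);ey=np.array([-np.sin(yaw),np.cos(yaw),0])
v=h-g; print("hook rel groove x,y,z",v@ex,v@ey,v[2])
pl=atz(W,126,72,.224);pr=atz(W,537,65,.224);print((pl+pr)/2,np.linalg.norm(pl-pr))
E
```

```text
[0.59502267 0.02320037 0.21      ] -0.3222909206299507 [0.63126561 0.13061933 0.21      ] [ 0.55922712 -0.0851075   0.21      ]
[0.49883163 0.06748243 0.23947108] [0.49972735 0.06687226 0.29446041] [-3.13659454  0.0190625  -0.34155514] [-0.40848435  0.34511619 -3.1996046 ]
hook rel groove x,y,z -0.10526429519227413 0.011534489433998537 0.029471084488079308
[0.59647181 0.02390873 0.224     ] 0.2600357456467376
```

Post spacing measures 260.0 mm, as it should be. The groove is at (331,73) in the wrist picture, which is about (0.595, 0.023) with yaw -0.32. I'll raise the hook a little and bring the lip across.

```bash
python3 -m creep '[0,0,0,0.008,0.01, 0,0,0,0.006,0.01, 0,0.01,-0.004,0,0, 0,0.015,-0.007,0,0, 0,0.015,-0.007,0,0, 0,0.015,-0.007,0.001,0, 0,0.01,-0.007,0,0, 0,0.005,-0.003,0,0, 0,0,0,0,0]'
cat > m.py <<'E'
from h import *
h,s=hook(); g=np.array([0.5953,0.0234,.21]); yaw=-.322
ex=np.array([np.cos(yaw),np.sin(yaw),0]);ey=np.array([-np.sin(yaw),np.cos(yaw),0])
v=h-g; print(s['time'],"hook rel groove mm",np.round([v@ex*1e3,v@ey*1e3,v[2]*1e3],1),"rot",np.round(s['tool_rot'],3),"F",np.round(s['contact_force'],1),"T",np.round(s['torque'],2),"wx move to null",-v[:2])
E
python3 m.py
```

```text
time: 9.35
tool_pos: [0.5745, 0.0278, 0.3107]
tool_rot: [-3.137, 0.017, -0.322]
contact_force: [-0.1, 0.9, -4.0]
opening: 0.0117
9.35 hook rel groove mm [-22.   -2.1  45.8] rot [-3.137  0.017 -0.322] F [-0.1  0.9 -4. ] T [-0.05 -0.05 -0.  ] wx move to null [ 0.02156588 -0.00499512]
```

```bash
python3 -m creep '[0,0.008,-0.002,0,0, 0,0.008,-0.002,0,0, 0,0.005,-0.001,0,0, 0,0,0,0,0]'; python3 m.py
python3 - <<'E'
from h import *
snap('wrist','w5'); snap('side','s5',(290,110,390,210),6)
E
```

```text
time: 9.85
tool_pos: [0.5966, 0.0231, 0.311]
tool_rot: [-3.136, 0.017, -0.322]
contact_force: [-0.1, -0.3, -2.7]
opening: 0.0121
9.85 hook rel groove mm [ 0.4  0.4 46. ] rot [-3.136  0.017 -0.322] F [-0.1 -0.3 -2.7] T [-0.1  -0.04  0.  ] wx move to null [-0.0004776  -0.00028804]
```

View pics/w5.png

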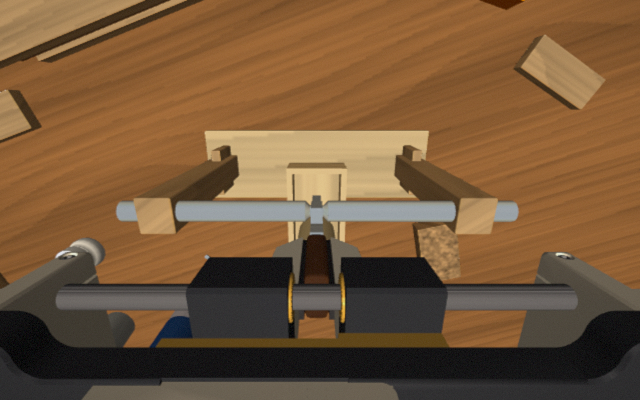

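View pics/s5.png

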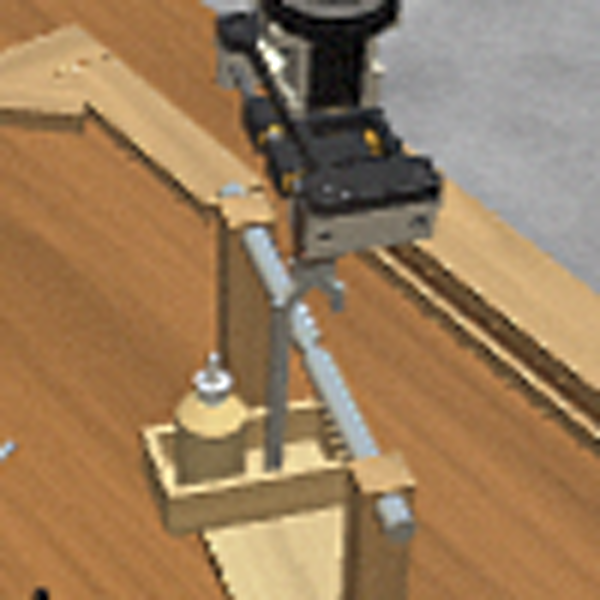

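Hook straddles the rail: lip beyond it, stem on the near side, in line with the groove at (317,212). Lowering gently.

```bash
python3 -m creep '[0,0,0,-0.008,0, 0,0,0,-0.01,0, 0,0,0,-0.008,0, 0,0,0,-0.005,0, 0,0,0,0,0]'; python3 m.py
python3 - <<'E'
from h import *
snap('wrist','w6',(220,140,420,260),4); snap('side','s6',(290,110,390,210),6)
E
```

```text
time: 10.58
tool_pos: [0.5953, 0.0235, 0.2771]
tool_rot: [-3.137, 0.019, -0.321]
contact_force: [0.1, -0.8, -3.7]
opening: 0.0117
10.575 hook rel groove mm [-1.1  0.3 12.2] rot [-3.137  0.019 -0.321] F [ 0.1 -0.8 -3.7] T [-0.07  0.01 -0.05] wx move to null [ 0.00093209 -0.00063666]
```

View pics/w6.png

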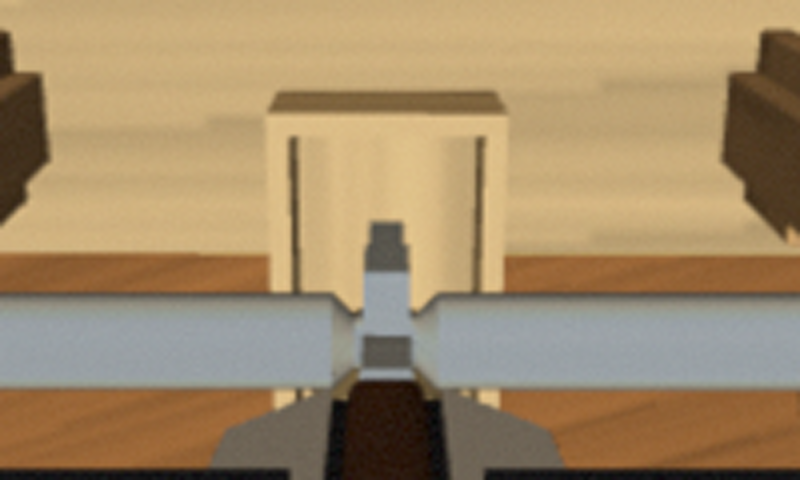

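View pics/s6.png

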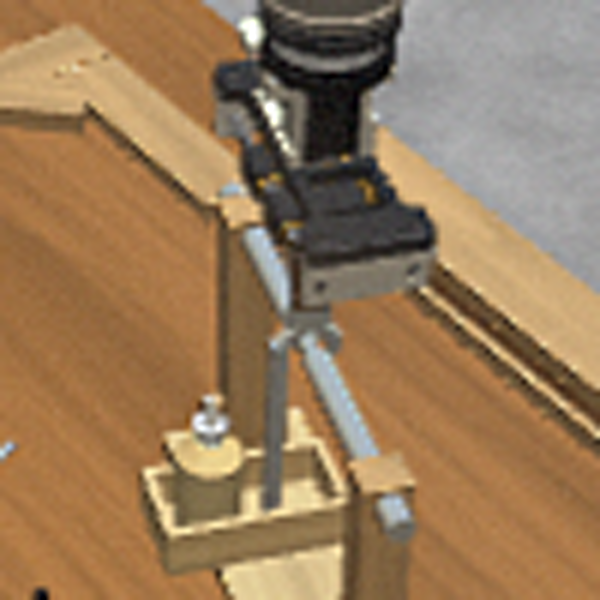

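```bash
python3 -m creep '[0,0.001,0,-0.003,0, 0,0,0,-0.003,0, 0,0,0,-0.002,0, 0,0,0,0,0]'; python3 m.py;  python3 -m creep '[0,0,0,-0.001,0, 0,0,0,-0.001,0, 0,0,0,0,0]'; python3 m.py
```

```text
time: 11.18
tool_pos: [0.5969, 0.0234, 0.2699]
tool_rot: [-3.136, 0.016, -0.321]
contact_force: [-0.1, -0.2, -3.2]
opening: 0.0121
11.175 hook rel groove mm [0.6 0.8 4.9] rot [-3.136  0.016 -0.321] F [-0.1 -0.2 -3.2] T [-0.15  0.04  0.06] wx move to null [-0.0008388  -0.00057056]
time: 11.55
tool_pos: [0.597, 0.0234, 0.2679]
tool_rot: [-3.136, 0.016, -0.321]
contact_force: [-0.6, -0.2, -3.7]
opening: 0.0119
11.55 hook rel groove mm [0.7 0.8 2.9] rot [-3.136  0.016 -0.321] F [-0.6 -0.2 -3.7] T [-0.05 -0.04 -0.  ] wx move to null [-0.00091084 -0.0005403 ]
```

```bash
python3 -m creep '[0,0,0,-0.001,0, 0,0,0,0,0]'; python3 -m creep '[0,0,0,-0.001,0, 0,0,0,0,0]'; python3 -m creep '[0,0,0,-0.0006,0, 0,0,0,0,0]'; python3 m.py
```

```text
time: 11.8
tool_pos: [0.597, 0.0234, 0.2669]
tool_rot: [-3.136, 0.016, -0.321]
contact_force: [0.4, -0.8, -3.2]
opening: 0.012
time: 12.05
tool_pos: [0.597, 0.0234, 0.2658]
tool_rot: [-3.136, 0.016, -0.321]
contact_force: [-0.7, -0.4, -3.1]
opening: 0.0117
time: 12.3
tool_pos: [0.5971, 0.0234, 0.2654]
tool_rot: [-3.136, 0.015, -0.321]
contact_force: [0.2, 0.4, -3.0]
opening: 0.012
12.3 hook rel groove mm [0.9 0.9 0.4] rot [-3.136  0.015 -0.321] F [ 0.2  0.4 -3. ] T [-0.07 -0.03  0.01] wx move to null [-0.00114    -0.00053664]
```

```bash
python3 -m creep '[0,0,0,-0.0005,0, 0,0,0,0,0]'; python3 -m creep '[0,0,0,-0.0005,0, 0,0,0,0,0]'; python3 -m creep '[0,0,0,-0.0005,0, 0,0,0,0,0]'; python3 m.py
```

```text
time: 12.55
tool_pos: [0.5973, 0.0233, 0.2652]
tool_rot: [-3.136, 0.015, -0.321]
contact_force: [0.3, -0.3, -3.3]
opening: 0.0116
time: 12.8
tool_pos: [0.5974, 0.0233, 0.265]
tool_rot: [-3.136, 0.014, -0.321]
contact_force: [-0.2, -0.3, -2.8]
opening: 0.0122
time: 13.05
tool_pos: [0.5974, 0.0233, 0.265]
tool_rot: [-3.136, 0.014, -0.321]
contact_force: [0.1, -0.4, -1.8]
opening: 0.0112
13.05 hook rel groove mm [ 1.2  0.9 -0. ] rot [-3.136  0.014 -0.321] F [ 0.1 -0.4 -1.8] T [-0.1   0.09 -0.02] wx move to null [-0.00146673 -0.00045126]
```

```bash
python3 -m creep '[0,0,0,-0.001,0, 0,0,0,0,0]'; python3 -m creep '[0,0,0,-0.001,0, 0,0,0,0,0]'; python3 m.py
python3 - <<'E'
from h import *
snap('wrist','w7',(220,140,420,260),4); snap('side','s7',(290,110,390,210),6)
E
```

```text
time: 13.3
tool_pos: [0.5974, 0.0233, 0.2649]
tool_rot: [-3.136, 0.012, -0.321]
contact_force: [-0.5, -0.1, -1.7]
opening: 0.012
time: 13.55
tool_pos: [0.5973, 0.0233, 0.2649]
tool_rot: [-3.135, 0.012, -0.321]
contact_force: [-1.5, 0.4, 0.7]
opening: 0.0115
13.55 hook rel groove mm [ 1.3  0.9 -0.1] rot [-3.135  0.012 -0.321] F [-1.5  0.4  0.7] T [-0.13  0.32  0.01] wx move to null [-0.00154982 -0.00041806]
```

View pics/w7.png

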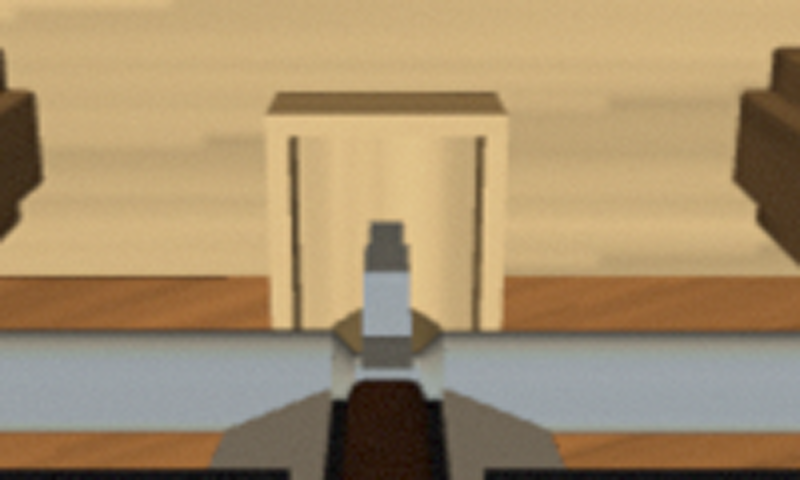

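View pics/s7.png

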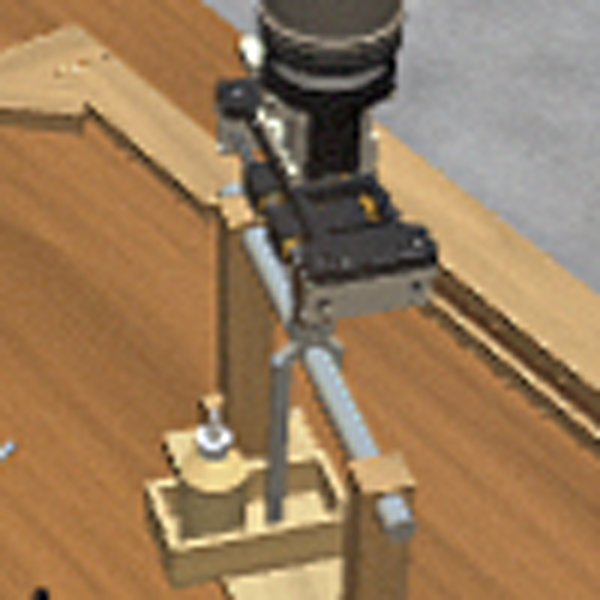

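Hook seated between the groove flanks; the rail now carries the weight. I'll ease the grip so the block can pivot in the pads, then follow the lean arc slowly.

```bash
python3 -m creep '[0,0,0,0,0, 0,0,0,0,0, 0,0,0,0,0]' 10; python3 m.py; python3 -m creep '[0,-0.001,0.0003,0,0, 0,-0.001,0.0003,0,0, 0,-0.001,0.0003,0,0, 0,-0.001,0.0003,-0.0001,0, 0,0,0,0,0]'; python3 m.py
```

```text
time: 14.02
tool_pos: [0.5974, 0.0233, 0.2649]
tool_rot: [-3.135, 0.012, -0.321]
contact_force: [-0.9, 0.0, 3.0]
opening: 0.0119
14.025 hook rel groove mm [ 1.4  0.9 -0.1] rot [-3.135  0.012 -0.321] F [-0.9  0.   3. ] T [-0.12  0.36  0.01] wx move to null [-0.00156718 -0.00042779]
time: 14.65
tool_pos: [0.5945, 0.0242, 0.2648]
tool_rot: [-3.135, 0.008, -0.321]
contact_force: [0.1, 0.3, 1.0]
opening: 0.012
14.65 hook rel groove mm [-1.5  0.9 -0.2] rot [-3.135  0.008 -0.321] F [0.1 0.3 1. ] T [-0.16 -0.03 -0.02] wx move to null [ 0.00112015 -0.00128847]
```

```bash
python3 -m creep '[0,-0.001,0.0003,-0.0001,0, 0,-0.001,0.0003,-0.0001,0, 0,-0.001,0.0003,-0.0002,0, 0,-0.001,0.0003,-0.0002,0, 0,-0.001,0.0003,-0.0002,0, 0,0,0,0,0]'; python3 m.py
python3 - <<'E'
from h import *
snap('side','s8',(290,110,390,210),6)
E
```

```text
time: 15.4
tool_pos: [0.5896, 0.0258, 0.2643]
tool_rot: [-3.134, 0.007, -0.321]
contact_force: [2.0, -0.9, 1.4]
opening: 0.0118
15.4 hook rel groove mm [-6.5  0.9 -0.7] rot [-3.134  0.007 -0.321] F [ 2.  -0.9  1.4] T [-0.17 -0.17 -0.05] wx move to null [ 0.00590688 -0.00289785]
```

View pics/s8.png

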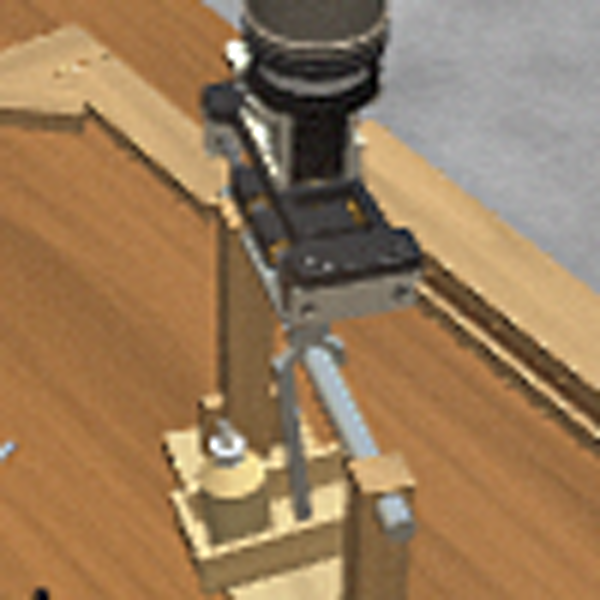

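```bash
python3 -m creep '[0,0,0,0,0, 0,-0.001,0.0003,-0.0002,0, 0,-0.001,0.0003,-0.0002,0, 0,-0.001,0.0003,-0.0003,0, 0,-0.001,0.0003,-0.0003,0, 0,0,0,0,0]' 6; python3 m.py; python3 -m creep '[0,-0.001,0.0003,-0.0003,0, 0,-0.001,0.0003,-0.0003,0, 0,-0.001,0.0003,-0.0003,0, 0,0,0,0,0]' ; python3 m.py;  python3 - <<'E'
from h import *
snap('side','s9',(290,110,390,210),6)
E
```

```text
time: 16.2
tool_pos: [0.5848, 0.0274, 0.2632]
tool_rot: [-3.134, 0.008, -0.321]
contact_force: [0.8, -0.0, 0.9]
opening: 0.0122
16.2 hook rel groove mm [-11.6   0.9  -1.8] rot [-3.134  0.008 -0.321] F [ 0.8 -0.   0.9] T [-0.03  0.02  0.04] wx move to null [ 0.0107509  -0.00449092]
time: 16.7
tool_pos: [0.5818, 0.0283, 0.2622]
tool_rot: [-3.134, 0.007, -0.321]
contact_force: [0.1, -0.4, 1.8]
opening: 0.012
16.7 hook rel groove mm [-14.7   0.8  -2.7] rot [-3.134  0.007 -0.321] F [ 0.1 -0.4  1.8] T [-0.04  0.02  0.01] wx move to null [ 0.01372141 -0.00545671]
```

View pics/s9.png

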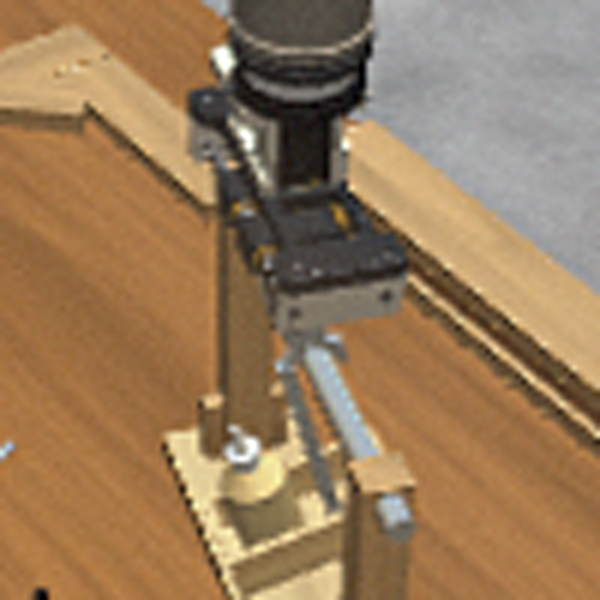

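```bash
python3 -m creep '[0,-0.001,0.0003,-0.0003,0, 0,0,0,0,0, 0,0,0,0,0, 0,0,0,0,0]' 3; python3 m.py; python3 -m creep '[0.14,0,0,0,0, 0.15,0,0,0,0, 0.16,0,0,0,0, 0.17,0,0,0,0, 0.2,0,0,0,0, 0.2,0,0,0,0]';python3 m.py;  python3 - <<'E'
from h import *
snap('wrist','w10',(220,140,420,340),4);snap('side','s10',(290,110,390,210),6)
E
```

```text
time: 17.25
tool_pos: [0.5804, 0.0288, 0.2616]
tool_rot: [-3.134, 0.009, -0.321]
contact_force: [0.4, -0.6, 1.5]
opening: 0.0116
17.25 hook rel groove mm [-16.4   0.8  -3.3] rot [-3.134  0.009 -0.321] F [ 0.4 -0.6  1.5] T [-0.02  0.08  0.01] wx move to null [ 0.01525985 -0.00594616]
time: 18.0
tool_pos: [0.5796, 0.0288, 0.2607]
tool_rot: [-3.135, 0.012, -0.321]
contact_force: [0.3, 0.7, 0.9]
opening: 0.0182
18.0 hook rel groove mm [-17.2   0.5  -4.3] rot [-3.135  0.012 -0.321] F [0.3 0.7 0.9] T [-0.05  0.19  0.  ] wx move to null [ 0.01616727 -0.00590123]
```

View pics/s10.png

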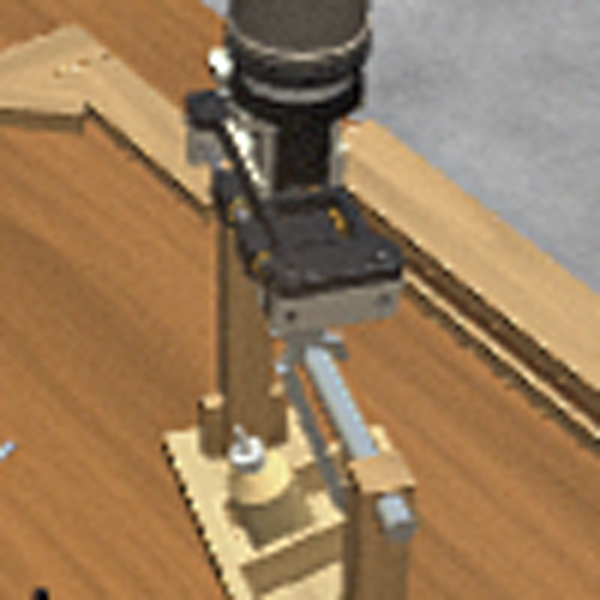

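View pics/w10.png

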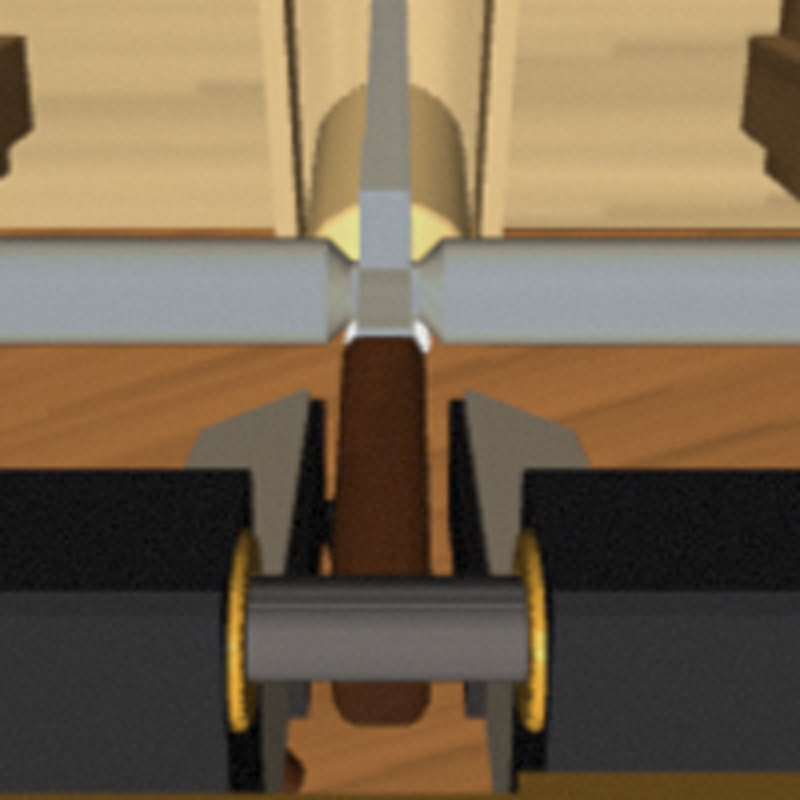

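Released: the hook sits in the groove and the block stands clear between the pads. I'll open further and back straight up.

```bash
python3 -m creep '[0.3,0,0,0,0, 0.4,0,0,0,0, 0.5,0,0,0,0, 0.5,0,0,0,0, 0.5,0,0,0,0, 0.5,0,0,0,0]'; python3 -m creep '[0.5,0,0,0.01,0, 0.5,0,0,0.02,0, 0.5,0,0,0.03,0, 0.5,0,0,0.03,0, 0.5,0,0,0.03,0, 0.5,0,0,0.03,0, 0.5,0,0,0.01,0, 0.5,0,0,0,0, 0.5,0,0,0,0, 0.5,0,0,0,0]';python3 - <<'E'
from h import *
snap('wrist','w11');snap('side','s11',(230,90,390,210),5)
E
```

```text
time: 18.85
tool_pos: [0.5797, 0.0288, 0.2607]
tool_rot: [-3.135, 0.012, -0.321]
contact_force: [-0.1, -0.0, -0.0]
opening: 0.0458
time: 20.1
tool_pos: [0.5783, 0.0289, 0.4273]
tool_rot: [-3.135, 0.012, -0.321]
contact_force: [0.3, -0.9, 0.6]
opening: 0.0459
```

View pics/s11.png

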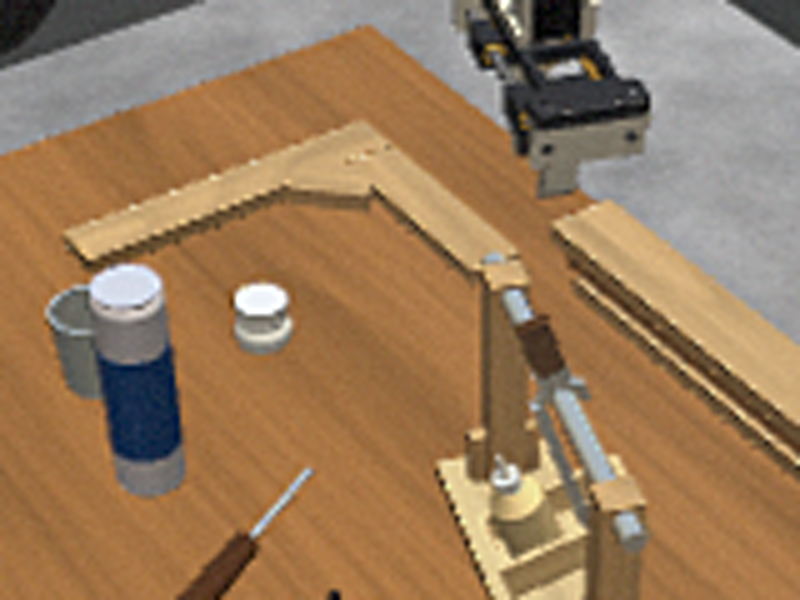

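View pics/w11.png

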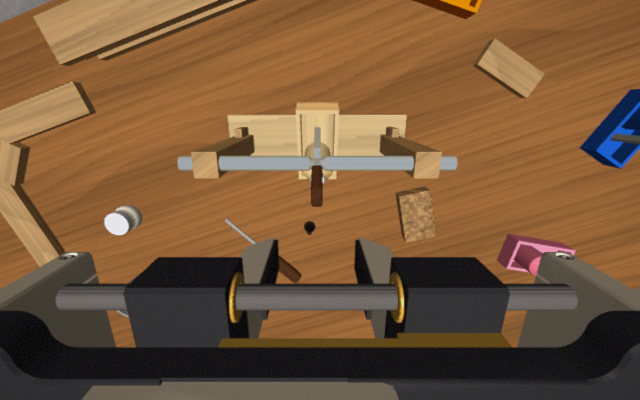

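It hangs in the groove with the gripper well clear. I'll wait and compare pictures over time to check it is still.

```bash
python3 -m creep '[0.5,0,0,0,0, 0.5,0,0,0,0, 0.5,0,0,0,0, 0.5,0,0,0,0]'>/dev/null;python3 - <<'E'
from h import *
snap('wrist','w12');snap('side','s12')
E
python3 -m creep '[0.5,0,0,0,0, 0.5,0,0,0,0, 0.5,0,0,0,0, 0.5,0,0,0,0, 0.5,0,0,0,0, 0.5,0,0,0,0]';python3 - <<'E'
from h import *
snap('wrist','w13');snap('side','s13')
g=lambda n:cv2.imread('pics/%s.png'%n).astype(int)
for a,b in(('w12','w13'),('w11','w13')): 
    D=abs(g(a)-g(b)).max(2)[90:235]; print(a,b,(D>40).sum(),D[:,290:345].max())
D=abs(g('s12')-g('s13')).max(2); print('side',(D>40).sum())
D=abs(g('s0')if 0 else g('side0')-g('s13')).max(2)
print([ (n,(D[y-10:y+10,x-10:x+10]>60).sum()) for n,x,y in(('can',258,165),('jar',282,153),('driver',278,200),('nozzle',297,212),('block',320,250),('offcut',403,263),('pot',246,158))])
W=np.load('pics/w13.npz'); print(atz(W,317,163,.217))
E
```

```text
time: 21.55
tool_pos: [0.5783, 0.0289, 0.4269]
tool_rot: [-3.135, 0.013, -0.321]
contact_force: [0.1, 0.5, 0.1]
opening: 0.0458
w12 w13 37 50
w11 w13 64 46
side 17
[('can', np.int64(0)), ('jar', np.int64(0)), ('driver', np.int64(0)), ('nozzle', np.int64(0)), ('block', np.int64(0)), ('offcut', np.int64(0)), ('pot', np.int64(0))]
[0.5960165  0.02310891 0.217     ]
```

Run:
```python
from h import *
g=lambda n:cv2.imread('pics/%s.png'%n).astype(int)
for a,b in(('w12','w13'),('s12','s13')):
    D=abs(g(a)-g(b)).max(2); ys,xs=np.where(D>40); print(a,list(zip(xs,ys))[::6])
S=g('s12')[110:240,290:390].astype(np.uint8);T=g('s13')[110:240,290:390].astype(np.uint8)
cv2.imwrite('pics/c9.png',cv2.resize(np.hstack([S,T]),None,fx=4,fy=4,interpolation=2))
```

```text
w12 [(np.int64(442), np.int64(0)), (np.int64(290), np.int64(155)), (np.int64(296), np.int64(155)), (np.int64(304), np.int64(155)), (np.int64(340), np.int64(155)), (np.int64(347), np.int64(155)), (np.int64(355), np.int64(155))]
s12 [(np.int64(322), np.int64(13)), (np.int64(326), np.int64(83)), (np.int64(344), np.int64(102))]
```

View pics/c9.png

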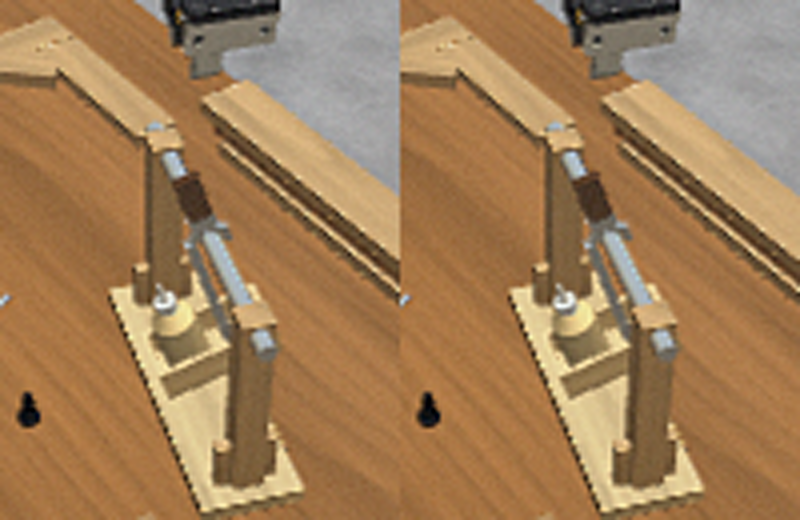

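The caddy is at rest: in the side pair the differences are on the arm, and in the wrist pair they lie along the fixed rail's edge from tiny camera drift. Handing in.

```bash
python3 -c "
from cell import workorder
print(workorder.hand_in())"
```

```text
the job is handed in; nothing more can be done
None
```

The plain caddy with the ivory bottle is hanging in the rail's groove, and I handed the job in at about 21.7 s. No verdict was reported.

**What I did:** I gripped it at 60 N for the lift. The groove was plain to see, so I did not need to feel for it, and I lowered the hook straight in. I then cut the grip to 10 N, then 6 N, and walked the grip about 17 mm along the lean arc, roughly 20°. I dropped to 3 N, opened slowly and backed straight up.

**Last checks:**
- **Seating:** The pictures show the hook between the groove flanks. Before the lean, the measured height was within 0.5 mm of the rail's axis. The wrist picture puts the hook at (0.596, 0.023), against my groove measurement of (0.595, 0.023).
- **Force:** The largest upward force I read was 3 N at the tool. With the weight that is about 7 N on the rail, well under 20 N.
- **At rest:** Pictures about 0.9 s apart showed no movement of the caddy. The few pixels that changed lie on the arm or along the fixed rail's edge.
- **Bystanders:** None of the seven had visibly moved.
- **Gripper:** It is clear of everything, about 0.17 m above the release height.

**Not measured:** I could not measure the caddy's turning speed during release directly. The lean and stillness are judged from the pictures.

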